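# Weigh the glue bottle on the cobbler's bench scale

## Robot

A 7-joint arm with a two-finger parallel gripper is mounted at the origin on the work surface. World frame = base frame: x ahead of the robot, y to its left, z up, the work surface at z = 0. Lengths are in mm, angles in rad, forces in N, time in s.
With the tool pointing down it reaches from about 425 to 1025 mm from the base axis. Payload 9.4 kg.
Tool frame: the origin (TCP) lies midway between the tips of the shut fingers; the grasp point (between the pads) lies ctrl.grasp_offset behind it (ctrl.grasp_offset is the distance from the TCP to the grasp point, in mm); z points along the fingers, y is the line along which they close (so a half turn about z gives the same grasp; the last joint's range is limited). The gripper opens to 93 mm and grips with 3 to 60 N. Pads are 15 mm wide; open, the fingers measure 128 mm over their backs; the gripper's body (75 mm by 188 mm) begins 65 mm behind the grasp point.
Start: joints at [1.03, 0.599, -0.003, 1.599, 0.002, 0.943, -0.08], TCP at [324.319, -648.414, 218.618] pointing down, gripper open.
Joint ranges: [-2.57, 2.57], [-0.35, 1.97], [-1.29, 1.29], [0.11, 2.56], [-1.05, 4.19], [0.11, 1.86], [-2.63, 2.63]. Speed limits (rad/s): [2.22, 2.22, 3.01, 3.01, 3.14, 3.14, 3.14].

## Interface

Orientations are given as a unit quaternion [w, x, y, z].
In Python, from station import sense, snapshot, ctrl gives the robot as it stands.
- The arm moves only by the shell command python3 -m inch 'ROWS' [FORCE]. ROWS is JSON, a list of rows, each an object with "claw": the opening, from 0 (shut) to 1 (fully open); "linear": the shift along the tool's x, y, z in m, a list of three; "rotation": the turn, a rotation vector about the tool's x, y, z in rad, a list of three. A call has 1 to 12 rows; each row shifts and turns the commanded pose from where the row before left it, along the tool's axes as they then stand; what a row does not reach is not made up. A row lasts 1/10 s, in which the tool goes at most 50 mm and 8.59 degrees, less where a joint would pass 70% of its speed; a pose out of reach is approached as far as the arm can. A call is refused whole if a number of a shift passes 0.05 or a number of a turn 0.15, either way. A call with a gripper value outside its range is refused whole. The fingers move at their own pace and stop on an object; FORCE is the grip in N (left out, the last holds). Time passes only in rows, so rows that do not move let the fingers close. It gives the time, the measured TCP pose, the force, the opening and the grip force at its end, in the units of the state.
- sense(): the state, without advancing time (a new reading comes with each control period).
- snapshot(name): name is "side" or "top"; returns a dict with "pixels" (480x640x3 uint8, red, green, blue), "mtx" (3x3 intrinsics, pixels), "eye" and "rotation" of the camera in the world. Camera axes: x right, y down, z forward; pixel columns grow to the right and rows downward; lengths in mm; the calibration is good to about 2 mm. A picture is of the moment at which its call begins. There is no depth.
- ctrl.hand_in(): hands the job in; it is judged then, once.
The state is a dict: "time": time; "joints": joint angles; "qvel": joint speeds; "joint_efforts": joint torques, N m; "position": TCP position; "eef_rot": TCP orientation; "ft_force": force on the tool from outside, world axes, zero at the start; "ft_torque": the same for the moment, N m; "finger_gap": opening from 0.0 (shut) to 1.0 (fully open); "gripper_force": force on a finger pad.
Only numpy, scipy, OpenCV 4.12 (cv2) and the standard library are available. Lean on these libraries where they do the work, as an engineer would, in place of code of your own. Each camera call takes 0.05 s, during which the arm holds its last target. There are 200 camera calls.

## Task

Take the soft white glue bottle with the red nozzle out of the slanted rack, holding it only lightly so that no glue squirts out, set it down gently and upright on the middle of the scale's pan and let go. Then press the scale's orange two-stage key to its first click and stay there for a second to wake the scale, and press on, all the way down, to zero it; then let the key up. Leave the amber bottle, the thread spool, the two tins and the shoe brush where they are.

Things in the scene. Friction and masses are not known exactly. Their poses are not given: they have to be found in the camera images.
- glue_mid (a point): Soft white squeeze bottle, red nozzle, 100 mm tall: round body 42 mm in diameter up to 66 mm, then a shoulder to the nozzle (18 mm wide, from 76 mm up). Point on its axis, 50 mm above its underside; z runs along the axis to the nozzle. 75 to 160 g. Starts in one place of the rack. Fragile: 20 to 35 N on each finger holds it safely, over 50 N squirts glue and fails.
- hardener_mid (a point): Amber bottle with a black nozzle, same shape and size as the glue bottle, leaning in the other place of the rack. Point half-way up on its axis, z towards its nozzle. To be left alone.
- rack: Wooden bottle rack, fixed, base 115 (x) by 180 (y) by 12 mm; origin at the centre of its underside. Two places, at y = +55 and -55 mm; the bottles lean 35 degrees from vertical, nozzles towards the rack's -x (roughly to the robot). A bottle's underside rests on a slanted ledge, centre at x = 30, z = 36 mm.
- rack_rail (a point): Top end of the narrow back rail of the rack's +y place (the other place is alike). The rail, 24 mm wide, runs under the bottle's -x side to 60 mm from its underside. Two cheeks hold the bottle's sides only for its lowest 18 mm; above them its +y and -y sides are bare, so a tool in line with the bottle, fingers closing along the rack's y, can hold it at 40 to 64 mm from its underside.
- pan_top (a point): Centre of the upper face of the scale's round steel pan, 120 mm in diameter, about 56 mm above the table; z up, x away from the key. The grey scale, fixed, is 240 (x) by 160 by 38 mm, pan at one end, key at the other, roughly towards the robot. The pan gives on a spring of about 2 N per mm (stop at 6 mm); loads or knocks of over 12 N, or dropping the bottle by more than 8 mm, spoil it.
- key_top (a point): Centre of the upper face of the orange round two-stage key, 28 mm in diameter, on the scale's top 127 mm from the pan's centre; the face stands about 57 mm above the table, 15 mm above its black collar, and presses straight down. z up.
- key_first (a joint): First stage of the key, m: 0 up, 0.004 fully down at the first click. It begins to yield at 1 N and reaches the click at 3 N.
- key_second (a joint): Second stage of the key, m: 0 until the first stage is down and more than 8 N is applied, 0.004 fully down at about 12 N (8 mm of travel in all). So a push of 4 to 7 N rests on the first click. Both stages spring back when let go.
- spool_mid (a point): Blue thread spool, 35 mm in diameter, 46 mm tall, standing; point at its centre. Bystander.
- wax_mid (a point): Flat wax tin with a steel lid and red side, 64 mm in diameter, 24 mm tall; point at its centre. Bystander.
- tin_mid (a point): Blue tin with a yellow lid, 74 mm in diameter, 90 mm tall; point at its centre. Bystander.
- brush_mid (a point): Shoe brush with a dark wooden back, 150 by 45 by 43 mm, bristles down; point near its centre. Bystander.

How it is judged:
By the outcome, as a careful person would: the job done as asked, in the order asked, and still so for the second after the job is handed in, with the robot touching nothing.
It also fails if it takes over 58 s, if anything falls off the work surface, if the arm or the gripper's body presses on something with over 40 N, if the wrist force passes 120 N, or if a joint passes its speed limit or range.

## Working session

There is one attempt and no reset: what is moved stays moved. The work goes in short steps, Python scripts to look and compute and a shell command to move; the robot and the scene stay as the last step left them, time stands still between calls to the robot, and variables do not carry over. Pictures are saved under pics/ and viewed, at most 11 in all, crops included, and the job is handed in when it is done.

```bash
mkdir -p pics && python3 - <<'E'
from station import sense, snapshot, ctrl
import cv2,numpy as np,pickle
s=sense();print(s['time'],s['position'],s['eef_rot'],s['finger_gap'],ctrl.grasp_offset)
for n in("side","top"):
    d=snapshot(n);pickle.dump(d,open(f'pics/{n}0.pkl','wb'))
    cv2.imwrite(f'pics/{n}0.png',d['pixels'][:,:,::-1]);print(n,d['mtx'],d['eye'],d['rotation'])
E
```

```text
0.0 [ 324.10303105 -647.98364727  217.77489184] [-7.20644754e-04  9.73218501e-01  2.29880769e-01 -2.50116984e-04] 1.0020826065850599 18.8
side [[495.52284085   0.         315.45105993]
 [  0.         495.52284085 238.96554569]
 [  0.           0.           1.        ]] [333.4885418  797.63387718 990.02126709] [ 0.04957961 -0.13348045  0.92336517 -0.35654115]
top [[449.703128     0.         324.2694896 ]
 [  0.         449.703128   243.22845317]
 [  0.           0.           1.        ]] [ 494.29394598  -13.400929   1057.71837535] [ 0.01722011 -0.70152872  0.71206843 -0.02279196]
```

View pics/side0.png

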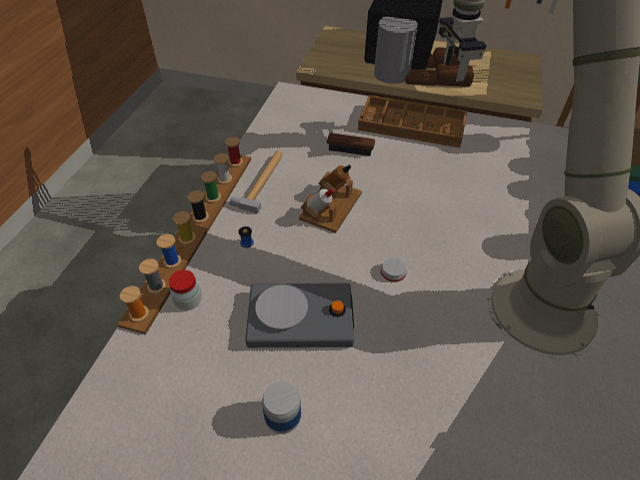

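View pics/top0.png

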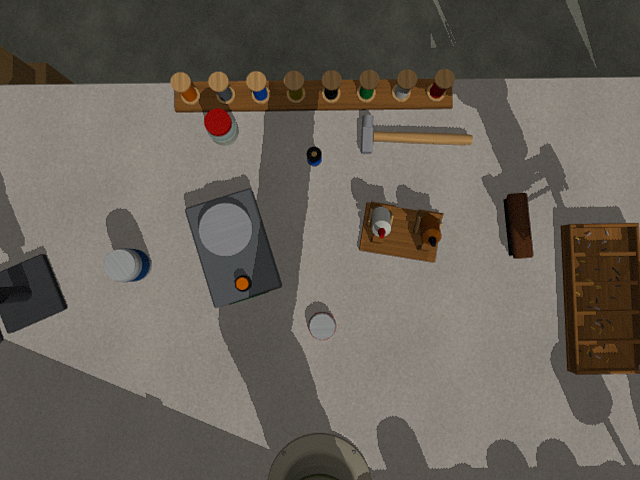

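The top view shows the glue bottle at about (381,225) in the rack's left (+y) place with its red nozzle at (381,233). The amber bottle is at (431,235), the pan at (225,229) and the key at (242,283). In the side view the glue nozzle is at (328,193), the key at (337,308) and the pan at (282,307). Next I'll measure these positions.

```bash
cat > h.py <<'E'
import cv2,numpy as np,pickle
from scipy.spatial.transform import Rotation as R
def rot(d): q=np.array(d['rotation']);return R.from_quat(np.r_[q[1:],q[0]]).as_matrix()
def ray(d,p): return rot(d)@np.linalg.solve(d['mtx'],np.array([p[0],p[1],1.]))
def plane(d,p,z):
    r=ray(d,p);e=np.array(d['eye']);return e+r*(z-e[2])/r[2]
def tri(d1,p1,d2,p2):
    A=[];b=[]
    for d,p in((d1,p1),(d2,p2)):
        r=ray(d,p);r/=np.linalg.norm(r);M=np.eye(3)-np.outer(r,r);A.append(M);b.append(M@np.array(d['eye']))
    x,res,_,_=np.linalg.lstsq(np.vstack(A),np.hstack(b),rcond=None);return x,np.sqrt(res)
def proj(d,X): 
    c=d['mtx']@(rot(d).T@(np.array(X)-d['eye']));return c[:2]/c[2]
def blobs(d,lo,hi,box,amin=8):
    x0,y0,x1,y1=box;h=cv2.cvtColor(d['pixels'],cv2.COLOR_RGB2HSV)[y0:y1,x0:x1]
    m=cv2.inRange(h,lo,hi);n,l,s,c=cv2.connectedComponentsWithStats(m)
    k=[i for i in range(1,n) if s[i,4]>=amin];k.sort(key=lambda i:-s[i,4])
    return m,[(s[i,4],c[i]+[x0,y0]) for i in k]
def load(n): return pickle.load(open(f'pics/{n}.pkl','rb'))
E
python3 - <<'E'
from h import *
np.set_printoptions(precision=1,suppress=True)
T=load('top0');S=load('side0')
kt=blobs(T,(5,180,120),(18,255,255),(225,265,260,300))[1];ks=blobs(S,(5,180,120),(18,255,255),(320,295,355,325))[1]
print('key',kt,ks,tri(T,kt[0][1],S,ks[0][1]),plane(T,kt[0][1],55),plane(S,ks[0][1],55))
f=lambda d,b:[ (a,c) for lo,hi in(((0,150,60),(6,255,255)),((172,150,60),(180,255,255))) for a,c in blobs(d,lo,hi,b,3)[1]]
nt=f(T,(365,200,400,250));ns=f(S,(300,175,345,220));print('noz',nt,ns)
print(tri(T,nt[0][1],S,ns[0][1]))
for d,b in((T,(180,185,285,310)),(S,(240,275,360,350))):
    x0,y0,x1,y1=b;g=cv2.cvtColor(d['pixels'],cv2.COLOR_RGB2GRAY)[y0:y1,x0:x1]
    h=cv2.cvtColor(d['pixels'],cv2.COLOR_RGB2HSV)[y0:y1,x0:x1]
    m=cv2.inRange(h,(0,0,110),(180,60,255));cs,_=cv2.findContours(m,0,1)
    for c in sorted(cs,key=cv2.contourArea)[-2:]:
        if len(c)>5:
            e=cv2.fitEllipse(c);p=np.array(e[0])+[x0,y0];print('pan',p,e[1],cv2.contourArea(c),plane(d,p,56))
m,_=blobs(T,(5,90,40),(22,255,255),(350,190,455,275))
c=max(cv2.findContours(m,0,1)[0],key=cv2.contourArea);r=cv2.boxPoints(cv2.minAreaRect(c))+[350,190]
print('rack corners',r,'\n',np.array([plane(T,p,12) for p in r]))
a=[cv2.resize(d['pixels'][y:y+90,x:x+110],None,fx=3.6,fy=6 if 0 else 3.6,interpolation=2) for d,x,y in((T,348,185),(S,275,150))]
cv2.imwrite('pics/crop0.png',np.hstack(a)[:,:,::-1])
E
```

```text
key [(np.int32(115), array([241.7, 283.3]))] [(np.int32(94), array([337.3, 305.3]))] (array([464.6, 163.1,  53.2]), array([0.])) [464.7 162.8  55. ] [464.3 164.3  55. ]
noz [(np.int32(44), array([381.5, 232.4]))] [(np.int32(25), array([330. , 191.6])), (np.int32(6), array([327.7, 192.7]))]
(array([ 568.1, -143.4,  107.3]), array([1.8]))
pan [194.5 255.7] (34.95159912109375, 146.5954132080078) 2038.0 [527.5 267.   56. ]
pan [225.1 229.3] (51.36159896850586, 52.02827835083008) 2097.5 [585.3 199.2  56. ]
pan [352.2 277.9] (6.814568996429443, 27.778244018554688) 89.0 [450.  79.  56.]
pan [281.3 306.1] (42.32046127319336, 51.49981689453125) 1710.5 [585.2 203.1  56. ]
rack corners [[358.3 249.7]
 [366.4 200.4]
 [444.6 213.2]
 [436.5 262.6]] 
 [[ 537.2 -101.1   12. ]
 [ 652.7 -122.3   12. ]
 [ 619.8 -305.    12. ]
 [ 504.5 -282.6   12. ]]
```

View pics/crop0.png

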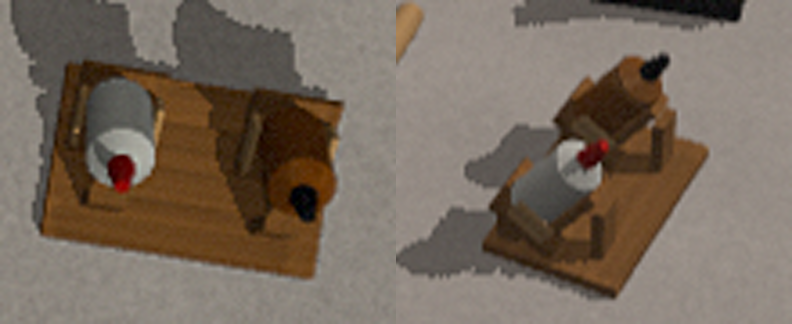

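The key and pan are 126 mm apart, against 127 mm expected. The nozzle predicted from the rack pose agrees with the triangulated one to about 2 mm. The measurements are good, so I'll plan the move.

```bash
cat > go.py <<'E'
from h import *
from station import sense
np.set_printoptions(precision=4,suppress=True)
yaw=np.radians(-10.2);u=np.array([np.cos(yaw),np.sin(yaw),0]);v=np.array([-u[1],u[0],0])
U=np.array([617.8,-153.1,36.]);ax=-np.sin(np.radians(35))*u+np.array([0,0,np.cos(np.radians(35))])
RG=np.column_stack([np.cross(-v,-ax),-v,-ax])
def down(a): # tool down, tool y at angle a
    y=np.array([np.cos(a),np.sin(a),0]);z=np.array([0,0,-1.]);return np.column_stack([np.cross(y,z),y,z])
def plan(p,Rt,n):
    s=sense();q=np.array(s['eef_rot']);R0=R.from_quat(np.r_[q[1:],q[0]]).as_matrix()
    Rr=R0.T@Rt;w=R.from_matrix(Rr).as_rotvec()/n;d=R0.T@(np.array(p)-s['position'])
    dr=R.from_rotvec(w).as_matrix();M=sum(np.linalg.matrix_power(dr,k) for k in range(n))
    print('at',s['time'],s['position'],'f',s['ft_force'],'gap',s['finger_gap'],s['gripper_force'],'| n',n,'lin',np.linalg.solve(M,d)/1000,'rot',w,'deg',np.degrees(np.linalg.norm(w)))
E
python3 -c "
from go import *
print(RG);plan(U+185*ax,RG,16)"
```

```text
[[ 0.8062 -0.1771  0.5645]
 [-0.1451 -0.9842 -0.1016]
 [ 0.5736 -0.     -0.8192]]
at 0.1 [ 324.123  -648.0459  217.8642] f [-0.15   -0.3992  0.1321] gap 0.9990254128272831 0.0 | n 16 lin [ 0.0165 -0.0304  0.0058] rot [-0.0123  0.0369  0.0388] deg 3.148258867330046
```

```bash
python3 -m inch '[{"claw":1,"linear":[0.0165,-0.0305,0.006],"rotation":[-0.012,0.037,0.039]},{"claw":1,"linear":[0.0165,-0.0305,0.006],"rotation":[-0.012,0.037,0.039]},{"claw":1,"linear":[0.0165,-0.0305,0.006],"rotation":[-0.012,0.037,0.039]},{"claw":1,"linear":[0.0165,-0.0305,0.006],"rotation":[-0.012,0.037,0.039]},{"claw":1,"linear":[0.0165,-0.0305,0.006],"rotation":[-0.012,0.037,0.039]},{"claw":1,"linear":[0.0165,-0.0305,0.006],"rotation":[-0.012,0.037,0.039]},{"claw":1,"linear":[0.0165,-0.0305,0.006],"rotation":[-0.012,0.037,0.039]},{"claw":1,"linear":[0.0165,-0.0305,0.006],"rotation":[-0.012,0.037,0.039]},{"claw":1,"linear":[0.0165,-0.0305,0.006],"rotation":[-0.012,0.037,0.039]},{"claw":1,"linear":[0.0165,-0.0305,0.006],"rotation":[-0.012,0.037,0.039]},{"claw":1,"linear":[0.0165,-0.0305,0.006],"rotation":[-0.012,0.037,0.039]},{"claw":1,"linear":[0.0165,-0.0305,0.006],"rotation":[-0.012,0.037,0.039]}]' 25 | tail -c 600
python3 -c "
from go import *
plan(U+185*ax,RG,4)"
```

```text
time: 1.3
position: [427.0, -271.8, 184.5]
eef_rot: [0.012, 0.977, 0.009, 0.214]
ft_force: [0.6, -0.0, -0.1]
finger_gap: 1.002
gripper_force: 0.0
at 1.3 [ 426.9582 -271.7901  184.4644] f [ 0.5701 -0.0006 -0.0902] gap 1.0015536461570256 0.0 | n 4 lin [ 0.0179 -0.0356  0.0081] rot [-0.0177  0.0442  0.0446] deg 3.7379021500937584
```

```bash
python3 -m inch '[{"claw":1,"linear":[0.018,-0.0355,0.008],"rotation":[-0.0177,0.044,0.0446]},{"claw":1,"linear":[0.018,-0.0355,0.008],"rotation":[-0.0177,0.044,0.0446]},{"claw":1,"linear":[0.018,-0.0355,0.008],"rotation":[-0.0177,0.044,0.0446]},{"claw":1,"linear":[0.018,-0.0355,0.008],"rotation":[-0.0177,0.044,0.0446]},{"claw":1,"linear":[0,0,0],"rotation":[0,0,0]},{"claw":1,"linear":[0,0,0],"rotation":[0,0,0]}]' | tail -c 600
python3 - <<'E'
from go import *
from station import snapshot
plan(U+35*ax,RG,10)
T=snapshot('top');S=snapshot('side');pickle.dump((T,S),open('pics/1.pkl','wb'))
a=[cv2.resize(d['pixels'][y:y+160,x:x+130],None,fx=3,fy=3,interpolation=2) for d,x,y in((T,320,170),(S,290,110))]
cv2.imwrite('pics/crop1.png',np.hstack(a)[:,:,::-1])
E
```

```text
time: 1.9
position: [499.8, -178.1, 236.0]
eef_rot: [0.01, 0.968, -0.057, 0.245]
ft_force: [-0.7, -0.7, 0.4]
finger_gap: 0.998
gripper_force: 0.0
at 1.9 [ 499.8103 -178.103   236.0238] f [-0.7029 -0.7441  0.3907] gap 0.997774920932911 0.0 | n 10 lin [-0.001  -0.0042  0.0195] rot [-0.0041  0.0116  0.0048] deg 0.7579483980325882
```

View pics/crop1.png

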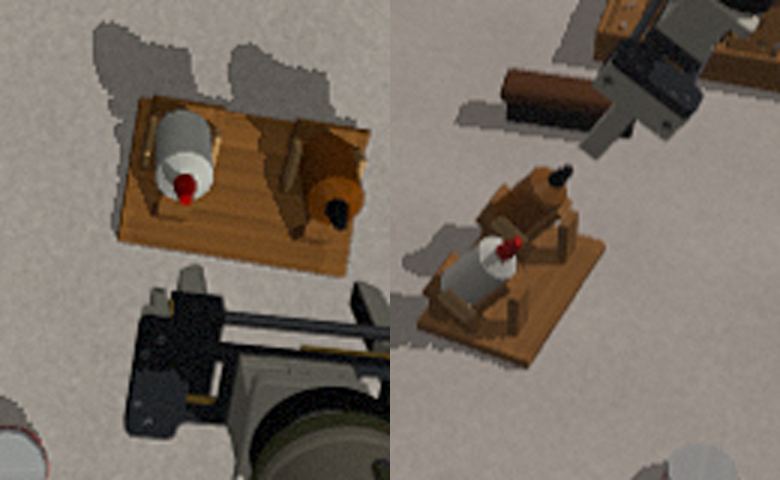

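The picture shows the gripper short of the standoff, up and to the right of the glue bottle, with nothing touched. A joint's speed cap or range probably clipped the move, so I'll check the joints and the remaining offset.

```bash
python3 -c "
from go import *
s=sense();print(np.array(s['joints']),np.array(s['qvel']));plan(U+150*ax,RG,4);plan(U+185*ax,RG,4)"
```

```text
[ 0.3039  0.2263 -0.0046  2.3759 -1.0446  0.1063 -0.3752] [ 0.034   0.0033 -0.0017  0.0004  0.0001  0.0001 -0.0042]
at 2.0 [ 498.687  -180.4382  235.6588] f [-0.6614  0.003  -1.0669] gap 1.0005867546962446 0.0 | n 4 lin [-0.0038 -0.0117  0.0201] rot [-0.0096  0.0293  0.0109] deg 1.8716856625006983
at 2.0 [ 498.687  -180.4382  235.6588] f [-0.6614  0.003  -1.0669] gap 1.0005867546962446 0.0 | n 4 lin [-0.0045 -0.0119  0.0114] rot [-0.0096  0.0293  0.0109] deg 1.8716856625006983
```

Joints 5 and 6 are at their range ends (−1.05 and 0.11), so the arm took the wrong wrist branch. I'll back off and record joint and pose samples, then fit a small kinematic model to choose a feasible route.

```bash
cat > log.py <<'E'
from station import sense
import json
s=sense();open('samples.jsonl','a').write(json.dumps([list(map(float,s[k])) for k in('joints','position','eef_rot')])+'\n')
print([round(float(x),3) for x in s['joints']])
E
python3 log.py
python3 -m inch '[{"claw":1,"linear":[0,0,-0.02],"rotation":[0,-0.12,0]},{"claw":1,"linear":[0,0,-0.02],"rotation":[0,-0.12,0]},{"claw":1,"linear":[0,0,-0.02],"rotation":[0,-0.12,0]}]' >/dev/null; python3 log.py
python3 -m inch '[{"claw":1,"linear":[0.03,0,-0.03],"rotation":[0.1,-0.1,0]},{"claw":1,"linear":[0.03,0,-0.03],"rotation":[0.1,-0.1,0]},{"claw":1,"linear":[0.03,0,0],"rotation":[0.1,0,0.1]}]' >/dev/null; python3 log.py
python3 -m inch '[{"claw":1,"linear":[0,-0.04,0],"rotation":[-0.13,0,0]},{"claw":1,"linear":[0,-0.04,0],"rotation":[-0.13,0,0]},{"claw":1,"linear":[0,-0.04,0],"rotation":[-0.13,0,0]},{"claw":1,"linear":[0,-0.04,0],"rotation":[-0.13,0,0]}]' >/dev/null; python3 log.py
cat > fit.py <<'E'
from h import *
import json,itertools
from scipy.optimize import least_squares
D=[json.loads(l) for l in open('samples.jsonl')]
D.append([[1.03,.599,-.003,1.599,.002,.943,-.08],[324.3,-648.4,218.6],[-.0007,.9732,.2299,-.00025]])
def fk(P,sg,q):
    M=np.eye(4)
    def t(ax,a,tr=(0,0,0)):
        nonlocal M
        A=np.eye(4);A[:3,:3]=R.from_euler(ax,a).as_matrix();A[:3,3]=tr;M=M@A
    t('z',sg[0]*q[0]+P[0],(0,0,P[2]));t('y',q[1],(P[7],P[10],0))
    t('z',sg[1]*q[2],(0,0,P[3]));t('y',q[3],(P[8],P[11],0))
    t('z',sg[2]*q[4],(-P[8],0,P[4]));t('y',q[5],(P[9],P[12],0));t('z',sg[3]*q[6]+P[1],(0,0,P[5]))
    return M
def res(P,sg):
    r=[1e-2*x for x in P[7:]]
    for q,p,o in D:
        M=fk(P,sg,q);r+=list(M[:3,3]-p);r+=list(300*(R.from_matrix(M[:3,:3]).inv()*R.from_quat([*o[1:],o[0]])).as_rotvec())
    return np.array(r)
if __name__=='__main__':
    best=None
    for sg in itertools.product((-1,1),repeat=4):
        for ty in(-1.57,0,1.57,3.14):
            f=least_squares(res,[0,ty,350,400,400,300,0]+[0]*6,args=(sg,))
            if best is None or f.cost<best[0]: best=(f.cost,sg,f.x)
    np.set_printoptions(precision=3,suppress=True)
    print(best);print(res(best[2],best[1])[6:].reshape(-1,6));pickle.dump(best,open('fk.pkl','wb'))
E
python3 fit.py
```

```text
[0.304, 0.226, -0.005, 2.376, -1.045, 0.106, -0.375]
[-0.162, 0.23, 0.561, 2.26, -0.596, 0.434, -0.803]
[-0.025, 0.347, 0.589, 1.913, -0.658, 0.99, -0.821]
[-0.647, 0.313, 0.784, 1.928, -0.144, 0.854, -1.595]
(np.float64(0.3374799680657568), (-1, -1, -1, -1), array([   0.   ,    1.571,  283.064,  646.65 ,  441.537,  338.874,
       5058.329,    0.324,    0.363,    0.532,  -30.18 ,  -26.641,
         -0.456]))
[[ 0.032 -0.017  0.127 -0.041  0.001 -0.035]
 [ 0.015  0.001  0.02  -0.028  0.003 -0.03 ]
 [-0.055 -0.049 -0.154 -0.015  0.026 -0.03 ]
 [-0.048 -0.046 -0.134 -0.013 -0.008 -0.026]
 [ 0.095 -0.028  0.141  0.62  -0.085  0.122]]
```

The kinematic model fits to 0.15 mm. Now I'll find feasible configurations.

```bash
cat > ik.py <<'E'
from fit import *
from go import U,ax,RG,u,v,down
c,sg,P=pickle.load(open('fk.pkl','rb'))
lo=np.array([-2.57,-.35,-1.29,.11,-1.05,.11,-2.63]);hi=np.array([2.57,1.97,1.29,2.56,4.19,1.86,2.63])
def ik(p,Rt,q0,reg=0.002,m=.03):
    def f(q):
        M=fk(P,sg,q);return np.r_[(M[:3,3]-p)/10,30*R.from_matrix(M[:3,:3].T@Rt).as_rotvec(),reg*(q-q0)]
    q0=np.clip(q0,lo+m+1e-3,hi-m-1e-3)
    s=least_squares(f,q0,bounds=(lo+m,hi-m));return s.x,np.linalg.norm(s.fun[:6])
flip=np.diag([-1,-1,1.])
E
python3 - <<'E'
from ik import *
np.set_printoptions(precision=2,suppress=True)
rng=np.random.default_rng(0)
for tilt in(35,28,20):
  for fl in(0,1):
    Rt=RG@R.from_euler('y',tilt-35,degrees=True).as_matrix()
    if fl: Rt=Rt@flip
    gp=U+54*ax
    for back in(0,120):
      sols=[]
      for k in range(25):
        q,e=ik(gp+(18.8-back)*Rt[:,2],Rt,rng.uniform(lo,hi))
        if e<.02: sols.append(q)
      cl=[]
      for q in sorted(sols,key=lambda q:abs(q[2])):
        if all(np.linalg.norm(q-c)>.8 for c in cl): cl.append(q)
      print(tilt,fl,back,Rt[2,2]);[print('   ',q) for q in cl[:4]]
s=D[3]
E
```

```text
35 0 0 -0.8191520442889918
    [0.09 0.69 0.08 2.44 3.19 0.6  1.48]
    [ 0.38  0.7  -0.35  2.42  2.75  0.61  1.97]
    [-0.34  0.87  0.79  2.47  3.81  0.85  0.78]
35 0 120 -0.8191520442889918
    [0.11 0.42 0.03 2.53 3.11 0.42 1.56]
    [ 0.46  0.44 -0.44  2.51  2.62  0.45  2.06]
    [ 0.87  0.6  -1.05  2.48  2.1   0.67  2.6 ]
35 1 0 -0.8191520442889918
    [ 0.18  0.68 -0.05  2.44  3.05  0.59 -1.51]
    [-0.11  0.73  0.38  2.45  3.48  0.66 -1.99]
    [ 0.54  0.74 -0.59  2.41  2.53  0.67 -0.92]
    [ 0.91  1.04 -1.25  2.39  2.1   1.07 -0.33]
35 1 120 -0.8191520442889918
    [ 0.11  0.42  0.03  2.53  3.11  0.42 -1.58]
    [ 0.42  0.43 -0.38  2.51  2.67  0.44 -1.14]
    [ 0.74  0.52 -0.84  2.49  2.25  0.56 -0.71]
28 0 0 -0.8829475928589269
    [0.1  0.65 0.06 2.36 3.21 0.35 1.47]
    [ 0.32  0.65 -0.26  2.34  2.67  0.37  2.03]
    [-0.13  0.69  0.41  2.37  3.71  0.45  0.94]
    [ 0.63  0.73 -0.71  2.32  2.16  0.55  2.6 ]
28 0 120 -0.8829475928589269
    [ 0.19  0.38 -0.07  2.4   2.8   0.14  1.88]
    [0.03 0.39 0.15 2.41 3.46 0.15 1.22]
    [ 0.46  0.41 -0.43  2.39  2.08  0.23  2.6 ]

[... 372 characters left out ...]
  1.86  0.34 -0.31]
    [ 0.99  0.67 -1.26  2.36  1.66  0.73 -0.09]
20 0 0 -0.9396926207859083
    [ 0.27  0.63 -0.18  2.25  2.16  0.14  2.54]
    [0.02 0.64 0.18 2.26 3.92 0.14 0.76]
20 0 120 -0.9396926207859083
    [ 0.14  0.38  0.01  2.26  0.06  0.14 -1.66]
    [-0.06  0.39  0.27  2.28 -0.66  0.17 -0.94]
    [ 0.53  0.42 -0.52  2.24  0.95  0.29 -2.55]
20 1 0 -0.9396926207859083
    [ 0.27  0.63 -0.18  2.25  2.16  0.14 -0.61]
    [ 0.02  0.64  0.18  2.26  3.92  0.14 -2.38]
    [ 0.61  0.71 -0.69  2.23  1.69  0.44 -0.09]
20 1 120 -0.9396926207859083
    [ 0.28  0.39 -0.19  2.26  0.53  0.18  1.01]
    [ 0.56  0.43 -0.56  2.24  0.99  0.31  0.56]
    [ 0.92  0.61 -1.12  2.22  1.27  0.64  0.3 ]
```

```bash
cat > sim.py <<'E'
from ik import *
from station import sense
np.set_printoptions(precision=3,suppress=True)
def seg(q,M0,p,Rt,n,show=True):
    """follow n equal rows from commanded pose M0 to (p,Rt); return q,M, print row and end"""
    R0=M0[:3,:3];w=R.from_matrix(R0.T@Rt).as_rotvec()/n;dr=R.from_rotvec(w).as_matrix()
    S=sum(np.linalg.matrix_power(dr,k) for k in range(n));l=np.linalg.solve(S,R0.T@(p-M0[:3,3]))
    M=M0.copy();em=0;tr=[]
    for k in range(n):
        M[:3,3]+=M[:3,:3]@l;M[:3,:3]=M[:3,:3]@dr
        q1,e=ik(M[:3,3],M[:3,:3],q,reg=.02,m=.0);em=max(em,e);tr.append(np.abs(q1-q).max());q=q1
    if show: print('rows',n,'lin',(l/1000).round(4),'rot',w.round(4),'deg',round(np.degrees(np.linalg.norm(w)),2),'| err',round(em,3),'maxdq',round(max(tr),2),'zmid', 'q',q)
    return q,M
def now():
    q=np.array(sense()['joints']);return q,fk(P,sg,q)
E
python3 - <<'E'
from sim import *
# check: replay of last logged move
q,M=now();print(q,M[:3,3])
A=fk(P,sg,[.5,.42,-.5,2.2,.95,.45,.6]);B=fk(P,sg,[.62,.44,-.65,2.37,1.86,.36,-.31]);C=fk(P,sg,[.50,.46,-.5,2.48,2.5,.46,-.95])
for X in(A,B,C): print(X[:3,3],X[:3,2])
for X,n in((A,24),(B,8),(C,8)): q,M=seg(q,M,X[:3,3],X[:3,:3],n)
Rt=RG@flip
q,M=seg(q,M,U+155*ax,Rt,5)
q,M=seg(q,M,U+35*ax,Rt,8)
E
```

```text
[-0.647  0.313  0.784  1.928 -0.144  0.854 -1.595] [577.692 -65.623 333.283]
[ 546.724 -177.553  182.33 ] [ 0.265 -0.182 -0.947]
[ 544.481 -151.66   173.7  ] [ 0.466 -0.124 -0.876]
[ 542.485 -144.484  161.876] [ 0.563 -0.119 -0.818]
rows 24 lin [0.007 0.003 0.006] rot [0.01  0.002 0.13 ] deg 7.47 | err 23.345 maxdq 0.12 zmid q [-0.265  0.635  1.29   2.226 -1.05   1.039 -2.63 ]
rows 8 lin [0.001 0.003 0.   ] rot [-0.011 -0.025  0.002] deg 1.59 | err 24.113 maxdq 0.01 zmid q [-0.25   0.581  1.29   2.253 -1.05   1.106 -2.63 ]
rows 8 lin [0.001 0.001 0.001] rot [-0.003 -0.014 -0.   ] deg 0.81 | err 24.9 maxdq 2.23 zmid q [ 1.357  0.734 -0.948  2.27  -1.05   0.11  -2.63 ]
rows 5 lin [ 0.002  0.001 -0.002] rot [-0.004  0.     0.003] deg 0.26 | err 20.991 maxdq 0.01 zmid q [ 1.391  0.742 -0.972  2.293 -1.05   0.11  -2.63 ]
rows 8 lin [-0.     0.     0.015] rot [-0.  0.  0.] deg 0.0 | err 21.081 maxdq 0.03 zmid q [ 1.182  0.932 -0.818  2.13  -1.05   0.11  -2.63 ]
```

```bash
python3 - <<'E'
from sim import *
q0,M0=now()
Rz=lambda a:R.from_rotvec([0,0,a]).as_matrix()
A=fk(P,sg,[.5,.42,-.5,2.2,.95,.45,.6]);B=fk(P,sg,[.62,.44,-.65,2.37,1.86,.36,-.31]);C=fk(P,sg,[.50,.46,-.5,2.48,2.5,.46,-.95])
Rt=RG@flip
for y in(-150,-400,100):
  print('via y',y);q,M=q0,M0
  H=fk(P,sg,[.5,.42,-.5,2.2,.95,.45,.6]);Rd=down(np.arctan2(v[1],v[0]))
  mid=down(np.arctan2(v[1],v[0])-np.pi/2)   # try via quarter turn
  best=min((down(np.arctan2(v[1],v[0])+s*np.pi/2) for s in(1,-1)),key=lambda X:abs(R.from_matrix(M[:3,:3].T@X).as_rotvec()[2]+1.6))
  q,M=seg(q,M,np.array([560.,y,300]),best,12)
  q,M=seg(q,M,np.array([560.,y,260]),Rd,12)
  for X,n in((A,10),(B,8),(C,8)): q,M=seg(q,M,X[:3,3],X[:3,:3],n)
  q,M=seg(q,M,U+155*ax,Rt,5)
  q,M=seg(q,M,U+35*ax,Rt,8)
E
```

```text
via y -150
rows 12 lin [-0.005  0.006  0.003] rot [ 0.016 -0.003 -0.133] deg 7.68 | err 0.0 maxdq 0.15 zmid q [-0.081  0.349  0.335  1.859 -0.138  0.956  0.137]
rows 12 lin [-0.     0.     0.003] rot [ 0.     0.    -0.131] deg 7.5 | err 0.0 maxdq 0.12 zmid q [ 0.208  0.38  -0.062  1.891  0.03   0.872  1.524]
rows 10 lin [ 0.002 -0.003  0.008] rot [ 0.013 -0.03   0.001] deg 1.87 | err 0.0 maxdq 0.07 zmid q [-0.012  0.388  0.185  2.231  0.298  0.244  1.251]
rows 8 lin [0.001 0.003 0.   ] rot [-0.011 -0.025  0.002] deg 1.59 | err 0.0 maxdq 0.57 zmid q [ 0.489  0.41  -0.47   2.378  1.98   0.282 -0.436]
rows 8 lin [0.001 0.001 0.001] rot [-0.003 -0.014 -0.   ] deg 0.81 | err 0.0 maxdq 0.05 zmid q [ 0.667  0.507 -0.738  2.47   2.291  0.534 -0.73 ]
rows 5 lin [ 0.002  0.001 -0.002] rot [-0.004  0.     0.003] deg 0.26 | err 0.0 maxdq 0.01 zmid q [ 0.692  0.502 -0.771  2.494  2.311  0.536 -0.767]
rows 8 lin [-0.    -0.     0.015] rot [-0.  0.  0.] deg 0.0 | err 0.0 maxdq 0.04 zmid q [ 0.636  0.78  -0.731  2.405  2.417  0.726 -0.772]
via y -400
rows 12 lin [-0.017  0.026  0.004] rot [ 0.016 -0
[... 1308 characters left out ...]
.027  0.01 ] rot [ 0.013 -0.03   0.001] deg 1.87 | err 0.0 maxdq 0.07 zmid q [0.032 0.385 0.127 2.228 0.388 0.255 1.16 ]
rows 8 lin [0.001 0.003 0.   ] rot [-0.011 -0.025  0.002] deg 1.59 | err 0.0 maxdq 0.57 zmid q [ 0.489  0.41  -0.47   2.378  1.98   0.282 -0.436]
rows 8 lin [0.001 0.001 0.001] rot [-0.003 -0.014 -0.   ] deg 0.81 | err 0.0 maxdq 0.05 zmid q [ 0.667  0.507 -0.738  2.47   2.291  0.534 -0.73 ]
rows 5 lin [ 0.002  0.001 -0.002] rot [-0.004  0.     0.003] deg 0.26 | err 0.0 maxdq 0.01 zmid q [ 0.692  0.502 -0.771  2.494  2.311  0.536 -0.767]
rows 8 lin [-0.    -0.     0.015] rot [-0.  0.  0.] deg 0.0 | err 0.0 maxdq 0.04 zmid q [ 0.636  0.78  -0.731  2.405  2.417  0.726 -0.772]
```

The simulated route works: turn the tool half a turn up high, then pass through j5 ≈ π/2. I'll execute it in parts and recheck after each.

```bash
python3 -m inch '[{"claw":1,"linear":[-0.005,0.006,0.003],"rotation":[0.016,-0.003,-0.133]},{"claw":1,"linear":[-0.005,0.006,0.003],"rotation":[0.016,-0.003,-0.133]},{"claw":1,"linear":[-0.005,0.006,0.003],"rotation":[0.016,-0.003,-0.133]},{"claw":1,"linear":[-0.005,0.006,0.003],"rotation":[0.016,-0.003,-0.133]},{"claw":1,"linear":[-0.005,0.006,0.003],"rotation":[0.016,-0.003,-0.133]},{"claw":1,"linear":[-0.005,0.006,0.003],"rotation":[0.016,-0.003,-0.133]},{"claw":1,"linear":[-0.005,0.006,0.003],"rotation":[0.016,-0.003,-0.133]},{"claw":1,"linear":[-0.005,0.006,0.003],"rotation":[0.016,-0.003,-0.133]},{"claw":1,"linear":[-0.005,0.006,0.003],"rotation":[0.016,-0.003,-0.133]},{"claw":1,"linear":[-0.005,0.006,0.003],"rotation":[0.016,-0.003,-0.133]},{"claw":1,"linear":[-0.005,0.006,0.003],"rotation":[0.016,-0.003,-0.133]},{"claw":1,"linear":[-0.005,0.006,0.003],"rotation":[0.016,-0.003,-0.133]}]' |head -2
python3 -m inch '[{"claw":1,"linear":[0,0,0.003],"rotation":[0,0,-0.131]},{"claw":1,"linear":[0,0,0.003],"rotation":[0,0,-0.131]},{"claw":1,"linear":[0,0,0.003],"rotation":[0,0,-0.131]},{"claw":1,"linear":[0,0,0.003],"rotation":[0,0,-0.131]},{"claw":1,"linear":[0,0,0.003],"rotation":[0,0,-0.131]},{"claw":1,"linear":[0,0,0.003],"rotation":[0,0,-0.131]},{"claw":1,"linear":[0,0,0.003],"rotation":[0,0,-0.131]},{"claw":1,"linear":[0,0,0.003],"rotation":[0,0,-0.131]},{"claw":1,"linear":[0,0,0.003],"rotation":[0,0,-0.131]},{"claw":1,"linear":[0,0,0.003],"rotation":[0,0,-0.131]},{"claw":1,"linear":[0,0,0.003],"rotation":[0,0,-0.131]},{"claw":1,"linear":[0,0,0.003],"rotation":[0,0,-0.131]}]' |head -2
python3 - <<'E'
from sim import *
q,M=now();print(q,M[:3,3]);Rt=RG@flip
A=fk(P,sg,[.5,.42,-.5,2.2,.95,.45,.6]);B=fk(P,sg,[.62,.44,-.65,2.37,1.86,.36,-.31])
for X,n in((A,10),(B,12)): q,M=seg(q,M,X[:3,3],X[:3,:3],n)
q,M=seg(q,M,U+155*ax,Rt,10)
q,M=seg(q,M,U+35*ax,Rt,8)
E
```

```text
time: 4.2
position: [566.4, -149.7, 297.1]
time: 5.4
position: [566.5, -149.0, 261.2]
[ 0.22   0.387 -0.078  1.875  0.031  0.881  1.531] [ 566.316 -149.484  261.028]
rows 10 lin [ 0.003 -0.003  0.008] rot [ 0.014 -0.03   0.002] deg 1.89 | err 0.0 maxdq 0.07 zmid q [-0.007  0.388  0.18   2.23   0.307  0.245  1.242]
rows 12 lin [0.001 0.002 0.   ] rot [-0.008 -0.017  0.001] deg 1.06 | err 0.0 maxdq 0.35 zmid q [ 0.488  0.409 -0.468  2.378  1.982  0.282 -0.437]
rows 10 lin [0.002 0.001 0.   ] rot [-0.004 -0.011  0.001] deg 0.67 | err 0.0 maxdq 0.05 zmid q [ 0.693  0.502 -0.772  2.494  2.31   0.537 -0.765]
rows 8 lin [-0.     0.     0.015] rot [-0.  0. -0.] deg 0.0 | err 0.0 maxdq 0.04 zmid q [ 0.636  0.781 -0.732  2.405  2.416  0.727 -0.771]
```

```bash
python3 -m inch '[{"claw":1,"linear":[0.003,-0.003,0.008],"rotation":[0.014,-0.03,0.002]},{"claw":1,"linear":[0.003,-0.003,0.008],"rotation":[0.014,-0.03,0.002]},{"claw":1,"linear":[0.003,-0.003,0.008],"rotation":[0.014,-0.03,0.002]},{"claw":1,"linear":[0.003,-0.003,0.008],"rotation":[0.014,-0.03,0.002]},{"claw":1,"linear":[0.003,-0.003,0.008],"rotation":[0.014,-0.03,0.002]},{"claw":1,"linear":[0.003,-0.003,0.008],"rotation":[0.014,-0.03,0.002]},{"claw":1,"linear":[0.003,-0.003,0.008],"rotation":[0.014,-0.03,0.002]},{"claw":1,"linear":[0.003,-0.003,0.008],"rotation":[0.014,-0.03,0.002]},{"claw":1,"linear":[0.003,-0.003,0.008],"rotation":[0.014,-0.03,0.002]},{"claw":1,"linear":[0.003,-0.003,0.008],"rotation":[0.014,-0.03,0.002]}]' |head -2
python3 log.py
python3 -m inch '[{"claw":1,"linear":[0.001,0.002,0],"rotation":[-0.008,-0.017,0.001]},{"claw":1,"linear":[0.001,0.002,0],"rotation":[-0.008,-0.017,0.001]},{"claw":1,"linear":[0.001,0.002,0],"rotation":[-0.008,-0.017,0.001]},{"claw":1,"linear":[0.001,0.002,0],"rotation":[-0.008,-0.017,0.001]},{"claw":1,"linear":[0.001,0.002,0],"rotation":[-0.008,-0.017,0.001]},{"claw":1,"linear":[0.001,0.002,0],"rotation":[-0.008,-0.017,0.001]},{"claw":1,"linear":[0.001,0.002,0],"rotation":[-0.008,-0.017,0.001]},{"claw":1,"linear":[0.001,0.002,0],"rotation":[-0.008,-0.017,0.001]},{"claw":1,"linear":[0.001,0.002,0],"rotation":[-0.008,-0.017,0.001]},{"claw":1,"linear":[0.001,0.002,0],"rotation":[-0.008,-0.017,0.001]},{"claw":1,"linear":[0.001,0.002,0],"rotation":[-0.008,-0.017,0.001]},{"claw":1,"linear":[0.001,0.002,0],"rotation":[-0.008,-0.017,0.001]}]' |head -2
python3 - <<'E'
from sim import *
q,M=now();print(q,M[:3,3]);Rt=RG@flip
q,M=seg(q,M,U+155*ax,Rt,8)
q,M=seg(q,M,U+35*ax,Rt,8)
E
```

```text
time: 6.4
position: [541.4, -179.8, 180.1]
[0.0, 0.386, 0.177, 2.244, 0.335, 0.231, 1.215]
time: 7.6
position: [534.8, -159.3, 173.9]
[ 0.382  0.384 -0.311  2.376  1.93   0.211 -0.381] [ 535.347 -160.256  174.166]
rows 8 lin [0.002 0.003 0.001] rot [-0.007 -0.017  0.002] deg 1.08 | err 0.0 maxdq 0.09 zmid q [ 0.667  0.492 -0.734  2.496  2.342  0.523 -0.799]
rows 8 lin [0.    0.    0.015] rot [-0. -0. -0.] deg 0.0 | err 0.0 maxdq 0.04 zmid q [ 0.615  0.77  -0.699  2.407  2.442  0.712 -0.804]
```

The wrist is through to the right branch. Next I'll align with the bottle.

```bash
python3 -m inch '[{"claw":1,"linear":[0.002,0.003,0.001],"rotation":[-0.007,-0.017,0.002]},{"claw":1,"linear":[0.002,0.003,0.001],"rotation":[-0.007,-0.017,0.002]},{"claw":1,"linear":[0.002,0.003,0.001],"rotation":[-0.007,-0.017,0.002]},{"claw":1,"linear":[0.002,0.003,0.001],"rotation":[-0.007,-0.017,0.002]},{"claw":1,"linear":[0.002,0.003,0.001],"rotation":[-0.007,-0.017,0.002]},{"claw":1,"linear":[0.002,0.003,0.001],"rotation":[-0.007,-0.017,0.002]},{"claw":1,"linear":[0.002,0.003,0.001],"rotation":[-0.007,-0.017,0.002]},{"claw":1,"linear":[0.002,0.003,0.001],"rotation":[-0.007,-0.017,0.002]},{"claw":1,"linear":[0,0,0],"rotation":[0,0,0]},{"claw":1,"linear":[0,0,0],"rotation":[0,0,0]}]' |head -2
python3 - <<'E'
from sim import *
from station import snapshot
np.set_printoptions(precision=4,suppress=True)
q,M=now();print(q,M[:3,3],'want',U+155*ax);Rt=RG@flip
print('offset to axis standoff, tool axes',Rt.T@(U+155*ax-M[:3,3]),'rot',R.from_matrix(M[:3,:3].T@Rt).as_rotvec())
q,M=seg(q,M,U+35*ax,Rt,8)
T=snapshot('top');S=snapshot('side')
a=[cv2.resize(d['pixels'][y:y+160,x:x+130],None,fx=3,fy=3,interpolation=2) for d,x,y in((T,320,170),(S,270,110))]
cv2.imwrite('pics/crop2.png',np.hstack(a)[:,:,::-1])
E
```

```text
time: 8.6
position: [529.9, -134.0, 158.1]
[ 0.6581  0.5032 -0.7335  2.4974  2.3384  0.533  -0.802 ] [ 530.557  -134.8481  158.2476] want [ 530.3007 -137.3564  162.9686]
offset to axis standoff, tool axes [-2.8651 -2.514  -3.7571] rot [ 0.0008 -0.005  -0.0011]
rows 8 lin [-0.0004 -0.0003  0.0145] rot [ 0.0001 -0.0006 -0.0001] deg 0.04 | err 0.0 maxdq 0.04 zmid q [ 0.6152  0.7701 -0.6987  2.4066  2.4418  0.7123 -0.8038]
```

View pics/crop2.png

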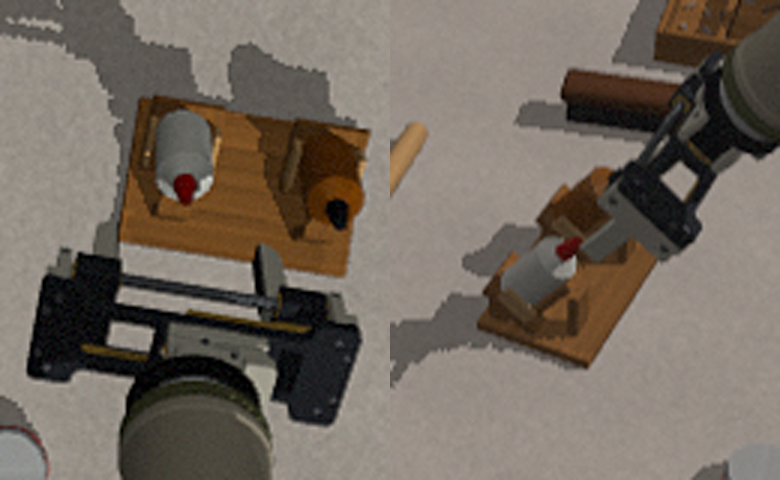

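The fingers straddle the glue bottle in line with it: the nozzle is at (185,188) in the left crop, between the fingers. I'll correct about 3 mm and go down the axis.

```bash
python3 -m inch '[{"claw":1,"linear":[-0.0015,-0.00125,0],"rotation":[0,-0.0025,0]},{"claw":1,"linear":[-0.0014,-0.00125,0],"rotation":[0,-0.0025,0]},{"claw":1,"linear":[0,0,0.014],"rotation":[0,0,0]},{"claw":1,"linear":[0,0,0.014],"rotation":[0,0,0]},{"claw":1,"linear":[0,0,0.014],"rotation":[0,0,0]},{"claw":1,"linear":[0,0,0.014],"rotation":[0,0,0]},{"claw":1,"linear":[0,0,0.014],"rotation":[0,0,0]},{"claw":1,"linear":[0,0,0.014],"rotation":[0,0,0]},{"claw":1,"linear":[0,0,0.014],"rotation":[0,0,0]},{"claw":1,"linear":[0,0,0.01],"rotation":[0,0,0]},{"claw":1,"linear":[0,0,0],"rotation":[0,0,0]},{"claw":1,"linear":[0,0,0],"rotation":[0,0,0]}]'
python3 - <<'E'
from sim import *
from station import snapshot
q,M=now();Rt=RG@flip
print('offset to grasp, tool axes',Rt.T@(U+35*ax-M[:3,3]),'rot',R.from_matrix(M[:3,:3].T@Rt).as_rotvec())
T=snapshot('top');S=snapshot('side')
a=[cv2.resize(d['pixels'][y:y+110,x:x+130],None,fx=3,fy=3,interpolation=2) for d,x,y in((T,320,170),(S,270,150))]
cv2.imwrite('pics/crop3.png',np.hstack(a)[:,:,::-1])
E
```

```text
time: 9.9
position: [593.4, -145.4, 71.7]
eef_rot: [0.3, 0.083, 0.95, -0.026]
ft_force: [-0.2, 0.2, 0.6]
finger_gap: 1.001
gripper_force: 0.0
offset to grasp, tool axes [ 0.368 -2.585  8.309] rot [0.003 0.001 0.002]
```

View pics/crop3.png

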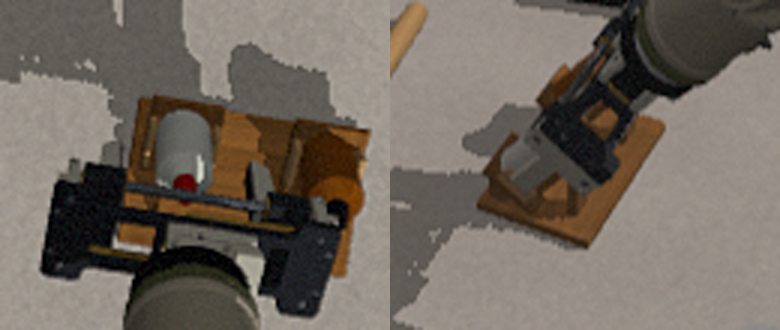

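```bash
python3 -m inch '[{"claw":1,"linear":[0.0002,-0.001,0.004],"rotation":[0,0,0]},{"claw":1,"linear":[0.0002,-0.001,0.004],"rotation":[0,0,0]},{"claw":0.55,"linear":[0,0,0],"rotation":[0,0,0]},{"claw":0.55,"linear":[0,0,0],"rotation":[0,0,0]},{"claw":0.55,"linear":[0,0,0],"rotation":[0,0,0]},{"claw":0.55,"linear":[0,0,0],"rotation":[0,0,0]}]' 26
python3 -m inch '[{"claw":0.5,"linear":[0,0,0],"rotation":[0,0,0]},{"claw":0.47,"linear":[0,0,0],"rotation":[0,0,0]},{"claw":0.45,"linear":[0,0,0],"rotation":[0,0,0]},{"claw":0.43,"linear":[0,0,0],"rotation":[0,0,0]},{"claw":0.4,"linear":[0,0,0],"rotation":[0,0,0]},{"claw":0.35,"linear":[0,0,0],"rotation":[0,0,0]},{"claw":0.3,"linear":[0,0,0],"rotation":[0,0,0]},{"claw":0.3,"linear":[0,0,0],"rotation":[0,0,0]}]' 26
python3 - <<'E'
from sim import *
q,M=now();Rt=RG@flip
print(q,'offset to grasp, tool axes',Rt.T@(U+35*ax-M[:3,3]))
E
```

```text
time: 10.6
position: [597.5, -148.2, 65.0]
eef_rot: [0.3, 0.083, 0.95, -0.026]
ft_force: [-0.3, 0.5, 0.2]
finger_gap: 0.704
gripper_force: 0.0
time: 11.4
position: [597.6, -148.0, 65.1]
eef_rot: [0.3, 0.083, 0.95, -0.026]
ft_force: [0.4, 2.0, 1.5]
finger_gap: 0.447
gripper_force: 26.0
[ 0.617  0.77  -0.7    2.407  2.446  0.712 -0.804] offset to grasp, tool axes [ 0.325 -0.755  0.168]
```

Held at 26 N, with a gap of 41.6 mm. Now I'll plan the lift and the transfer.

```bash
python3 - <<'E'
from sim import *
q0,M0=now()
q0,M0=seg(q0,M0,M0[:3,3]-130*M0[:3,2],M0[:3,:3],10)
pan=np.array([585.2,201.,0])
def wob(M,a,b):return M
for name,via in(('direct',[]),('B',[(.62,.44,-.65,2.37,1.86,.36,-.31)]),('BA',[(.62,.44,-.65,2.37,1.86,.36,-.31),(.5,.42,-.5,2.2,.95,.45,.6)])):
  print(name);q,M=q0,M0.copy()
  for k in via:
    X=fk(P,sg,k);q,M=seg(q,M,X[:3,3]+[0,0,15.],X[:3,:3],8)
  yaw=np.arctan2(v[1],v[0])
  q,M=seg(q,M,np.array([560,0,210.]),down(yaw),10)
  q,M=seg(q,M,pan+[0,0,200.],down(yaw+np.radians(20)),10)
  q,M=seg(q,M,pan+[0,0,91.],down(yaw+np.radians(20)),10)
E
```

```text
rows 10 lin [-0.     0.    -0.013] rot [0. 0. 0.] deg 0.0 | err 0.0 maxdq 0.03 zmid q [ 0.675  0.466 -0.735  2.501  2.341  0.499 -0.799]
direct
rows 10 lin [-0.002  0.014 -0.003] rot [0.    0.061 0.   ] deg 3.51 | err 0.0 maxdq 0.51 zmid q [ 0.521  0.557 -0.916  1.952  0.561  0.909  0.709]
rows 10 lin [-0.002  0.02   0.001] rot [-0.     0.    -0.035] deg 2.0 | err 0.0 maxdq 0.04 zmid q [ 0.181  0.661 -0.955  1.832  0.641  0.993  0.695]
rows 10 lin [ 0.    -0.     0.011] rot [ 0.  0. -0.] deg 0.0 | err 0.0 maxdq 0.02 zmid q [ 0.108  0.777 -0.845  1.917  0.796  0.823  0.566]
B
rows 8 lin [-0.004 -0.002 -0.   ] rot [ 0.005  0.014 -0.001] deg 0.85 | err 0.0 maxdq 0.08 zmid q [ 0.387  0.363 -0.329  2.369  1.949  0.203 -0.408]
rows 10 lin [ 0.001  0.015 -0.003] rot [-0.004  0.05  -0.   ] deg 2.88 | err 0.0 maxdq 0.47 zmid q [ 0.478  0.533 -0.843  1.955  0.514  0.881  0.758]
rows 10 lin [-0.002  0.02   0.001] rot [-0.     0.    -0.035] deg 2.0 | err 0.0 maxdq 0.03 zmid q [ 0.147  0.636 -0.89   1.834  0.596  0.964  0.737]
rows 10 lin [ 0.    -0.     0.011] rot [-0.  0. -0.] deg 0.0 | err 0.0 maxdq 0.02 zmid q [ 0.073  0.753 -0.781  1.919  0.747  0.787  0.61 ]
BA
rows 8 lin [-0.004 -0.002 -0.   ] rot [ 0.005  0.014 -0.001] deg 0.85 | err 0.0 maxdq 0.08 zmid q [ 0.387  0.363 -0.329  2.369  1.949  0.203 -0.408]
rows 8 lin [-0.001 -0.003 -0.   ] rot [ 0.011  0.025 -0.002] deg 1.59 | err 0.0 maxdq 0.34 zmid q [ 0.484  0.391 -0.473  2.186  0.856  0.456  0.696]
rows 10 lin [ 0.002  0.018 -0.003] rot [-0.013  0.03  -0.001] deg 1.87 | err 0.0 maxdq 0.06 zmid q [ 0.403  0.498 -0.721  1.959  0.436  0.843  0.838]
rows 10 lin [-0.002  0.02   0.001] rot [ 0.    -0.    -0.035] deg 2.0 | err 0.0 maxdq 0.03 zmid q [ 0.085  0.6   -0.779  1.837  0.521  0.921  0.809]
rows 10 lin [ 0.    -0.     0.011] rot [-0.  0.  0.] deg 0.0 | err 0.0 maxdq 0.02 zmid q [ 0.012  0.72  -0.675  1.923  0.663  0.734  0.687]
```

```bash
python3 -m inch '[{"claw":0.3,"linear":[0,0,-0.005],"rotation":[0,0,0]},{"claw":0.3,"linear":[0,0,-0.009],"rotation":[0,0,0]},{"claw":0.3,"linear":[0,0,-0.013],"rotation":[0,0,0]},{"claw":0.3,"linear":[0,0,-0.015],"rotation":[0,0,0]},{"claw":0.3,"linear":[0,0,-0.015],"rotation":[0,0,0]},{"claw":0.3,"linear":[0,0,-0.015],"rotation":[0,0,0]},{"claw":0.3,"linear":[0,0,-0.015],"rotation":[0,0,0]},{"claw":0.3,"linear":[0,0,-0.015],"rotation":[0,0,0]},{"claw":0.3,"linear":[0,0,-0.013],"rotation":[0,0,0]},{"claw":0.3,"linear":[0,0,-0.009],"rotation":[0,0,0]},{"claw":0.3,"linear":[0,0,-0.005],"rotation":[0,0,0]},{"claw":0.3,"linear":[0,0,0],"rotation":[0,0,0]}]'
python3 - <<'E'
from sim import *
q,M=now();print(q)
for k,n in(((.62,.44,-.65,2.37,1.86,.36,-.31),8),((.5,.42,-.5,2.2,.95,.45,.6),12)):
    X=fk(P,sg,k);q,M=seg(q,M,X[:3,3]+[0,0,15.],X[:3,:3],n)
E
```

```text
time: 12.6
position: [524.0, -135.7, 171.2]
eef_rot: [0.3, 0.083, 0.95, -0.026]
ft_force: [0.2, 0.9, -1.5]
finger_gap: 0.45
gripper_force: 26.0
[ 0.677  0.467 -0.738  2.501  2.338  0.501 -0.796]
rows 8 lin [-0.004 -0.001 -0.   ] rot [ 0.005  0.014 -0.001] deg 0.85 | err 0.0 maxdq 0.08 zmid q [ 0.391  0.363 -0.334  2.369  1.944  0.205 -0.403]
rows 12 lin [-0.001 -0.002 -0.   ] rot [ 0.008  0.017 -0.001] deg 1.06 | err 0.0 maxdq 0.27 zmid q [ 0.461  0.387 -0.442  2.187  0.837  0.445  0.714]
```

```bash
python3 -m inch '[{"claw":0.3,"linear":[-0.004,-0.001,0],"rotation":[0.005,0.014,-0.001]},{"claw":0.3,"linear":[-0.004,-0.001,0],"rotation":[0.005,0.014,-0.001]},{"claw":0.3,"linear":[-0.004,-0.001,0],"rotation":[0.005,0.014,-0.001]},{"claw":0.3,"linear":[-0.004,-0.001,0],"rotation":[0.005,0.014,-0.001]},{"claw":0.3,"linear":[-0.004,-0.001,0],"rotation":[0.005,0.014,-0.001]},{"claw":0.3,"linear":[-0.004,-0.001,0],"rotation":[0.005,0.014,-0.001]},{"claw":0.3,"linear":[-0.004,-0.001,0],"rotation":[0.005,0.014,-0.001]},{"claw":0.3,"linear":[-0.004,-0.001,0],"rotation":[0.005,0.014,-0.001]}]' | head -2
python3 -m inch '[{"claw":0.3,"linear":[-0.001,-0.002,0],"rotation":[0.008,0.017,-0.001]},{"claw":0.3,"linear":[-0.001,-0.002,0],"rotation":[0.008,0.017,-0.001]},{"claw":0.3,"linear":[-0.001,-0.002,0],"rotation":[0.008,0.017,-0.001]},{"claw":0.3,"linear":[-0.001,-0.002,0],"rotation":[0.008,0.017,-0.001]},{"claw":0.3,"linear":[-0.001,-0.002,0],"rotation":[0.008,0.017,-0.001]},{"claw":0.3,"linear":[-0.001,-0.002,0],"rotation":[0.008,0.017,-0.001]},{"claw":0.3,"linear":[-0.001,-0.002,0],"rotation":[0.008,0.017,-0.001]},{"claw":0.3,"linear":[-0.001,-0.002,0],"rotation":[0.008,0.017,-0.001]},{"claw":0.3,"linear":[-0.001,-0.002,0],"rotation":[0.008,0.017,-0.001]},{"claw":0.3,"linear":[-0.001,-0.002,0],"rotation":[0.008,0.017,-0.001]},{"claw":0.3,"linear":[-0.001,-0.002,0],"rotation":[0.008,0.017,-0.001]},{"claw":0.3,"linear":[-0.001,-0.002,0],"rotation":[0.008,0.017,-0.001]}]'
python3 - <<'E'
from sim import *
q,M=now();print(q);yaw=np.arctan2(v[1],v[0])
q,M=seg(q,M,np.array([560,0,210.]),down(yaw),12)
q,M=seg(q,M,np.array([585.2,201,190.]),down(yaw+np.radians(20)),12)
E
```

```text
time: 13.4
position: [549.8, -148.1, 187.2]
time: 14.6
position: [555.2, -173.3, 193.4]
eef_rot: [0.14, 0.097, 0.982, -0.08]
ft_force: [0.7, -0.0, -1.7]
finger_gap: 0.446
gripper_force: 26.0
[ 0.404  0.395 -0.384  2.175  0.81   0.437  0.727]
rows 12 lin [ 0.002  0.014 -0.003] rot [-0.011  0.025 -0.002] deg 1.55 | err 0.0 maxdq 0.05 zmid q [ 0.355  0.481 -0.648  1.962  0.39   0.824  0.885]
rows 12 lin [-0.002  0.017  0.002] rot [-0.     0.    -0.029] deg 1.67 | err 0.0 maxdq 0.03 zmid q [ 0.04   0.591 -0.704  1.849  0.487  0.881  0.842]
```

```bash
python3 -m inch '[{"claw":0.3,"linear":[0.002,0.014,-0.003],"rotation":[-0.011,0.025,-0.002]},{"claw":0.3,"linear":[0.002,0.014,-0.003],"rotation":[-0.011,0.025,-0.002]},{"claw":0.3,"linear":[0.002,0.014,-0.003],"rotation":[-0.011,0.025,-0.002]},{"claw":0.3,"linear":[0.002,0.014,-0.003],"rotation":[-0.011,0.025,-0.002]},{"claw":0.3,"linear":[0.002,0.014,-0.003],"rotation":[-0.011,0.025,-0.002]},{"claw":0.3,"linear":[0.002,0.014,-0.003],"rotation":[-0.011,0.025,-0.002]},{"claw":0.3,"linear":[0.002,0.014,-0.003],"rotation":[-0.011,0.025,-0.002]},{"claw":0.3,"linear":[0.002,0.014,-0.003],"rotation":[-0.011,0.025,-0.002]},{"claw":0.3,"linear":[0.002,0.014,-0.003],"rotation":[-0.011,0.025,-0.002]},{"claw":0.3,"linear":[0.002,0.014,-0.003],"rotation":[-0.011,0.025,-0.002]},{"claw":0.3,"linear":[0.002,0.014,-0.003],"rotation":[-0.011,0.025,-0.002]},{"claw":0.3,"linear":[0.002,0.014,-0.003],"rotation":[-0.011,0.025,-0.002]}]' | head -2
python3 -m inch '[{"claw":0.3,"linear":[-0.002,0.017,0.002],"rotation":[0,0,-0.029]},{"claw":0.3,"linear":[-0.002,0.017,0.002],"rotation":[0,0,-0.029]},{"claw":0.3,"linear":[-0.002,0.017,0.002],"rotation":[0,0,-0.029]},{"claw":0.3,"linear":[-0.002,0.017,0.002],"rotation":[0,0,-0.029]},{"claw":0.3,"linear":[-0.002,0.017,0.002],"rotation":[0,0,-0.029]},{"claw":0.3,"linear":[-0.002,0.017,0.002],"rotation":[0,0,-0.029]},{"claw":0.3,"linear":[-0.002,0.017,0.002],"rotation":[0,0,-0.029]},{"claw":0.3,"linear":[-0.002,0.017,0.002],"rotation":[0,0,-0.029]},{"claw":0.3,"linear":[-0.002,0.017,0.002],"rotation":[0,0,-0.029]},{"claw":0.3,"linear":[-0.002,0.017,0.002],"rotation":[0,0,-0.029]},{"claw":0.3,"linear":[-0.002,0.017,0.002],"rotation":[0,0,-0.029]},{"claw":0.3,"linear":[-0.002,0.017,0.002],"rotation":[0,0,-0.029]}]'
python3 -m inch '[{"claw":0.3,"linear":[0,0,0],"rotation":[0,0,0]},{"claw":0.3,"linear":[0,0,0],"rotation":[0,0,0]}]'
python3 - <<'E'
from sim import *
from station import snapshot
q,M=now();yaw=np.arctan2(v[1],v[0]);print(q,M[:3,3],M[:3,2])
q,M=seg(q,M,np.array([585.2,201,106.]),down(yaw+np.radians(20)),10)
T=snapshot('top');S=snapshot('side');pickle.dump((T,S),open('pics/4.pkl','wb'))
a=[cv2.resize(d['pixels'][y:y+150,x:x+130],None,fx=3,fy=3,interpolation=2) for d,x,y in((T,180,175),(S,220,210))]
cv2.imwrite('pics/crop4.png',np.hstack(a)[:,:,::-1])
E
```

```text
time: 15.8
position: [558.9, -0.5, 212.8]
time: 17.0
position: [585.6, 203.0, 188.7]
eef_rot: [-0.002, -0.089, 0.996, -0.001]
ft_force: [0.1, -0.9, -2.2]
finger_gap: 0.447
gripper_force: 26.0
time: 17.2
position: [585.5, 201.9, 188.7]
eef_rot: [-0.002, -0.088, 0.996, -0.001]
ft_force: [-0.0, 1.3, -0.6]
finger_gap: 0.447
gripper_force: 26.0
[ 0.038  0.596 -0.704  1.846  0.488  0.886  0.847] [585.705 201.109 188.411] [-0.004 -0.003 -1.   ]
rows 10 lin [0.    0.    0.008] rot [-0.    -0.001  0.001] deg 0.04 | err 0.0 maxdq 0.02 zmid q [-0.015  0.685 -0.628  1.916  0.59   0.732  0.753]
```

View pics/crop4.png

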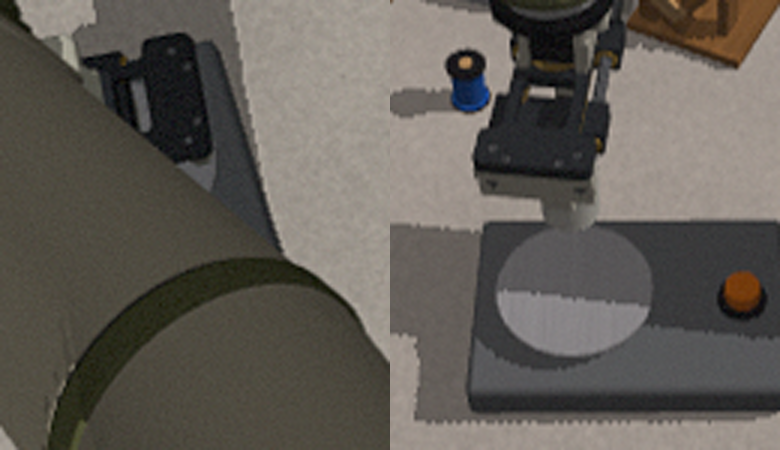

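The bottle is held upright over the pan. Its underside's front edge is at about (279.7,286) in the full side image, and the top view is blocked by the arm. I'll check the underside height, then descend.

```bash
python3 -c "
from h import *
T,S=pickle.load(open('pics/4.pkl','rb'))
for z in(148,153,158): print(z,proj(S,(585.5,222,z)))
print(proj(S,(585.2,201,56)))"
python3 -m inch '[{"claw":0.3,"linear":[0,0,0.006],"rotation":[0,0,0]},{"claw":0.3,"linear":[0,0,0.01],"rotation":[0,-0.004,0]},{"claw":0.3,"linear":[0,0,0.01],"rotation":[0,0,0]},{"claw":0.3,"linear":[0,0,0.01],"rotation":[0,0,0]},{"claw":0.3,"linear":[0,0,0.01],"rotation":[0,0,0]},{"claw":0.3,"linear":[0,0,0.01],"rotation":[0,0,0]},{"claw":0.3,"linear":[0,0,0.01],"rotation":[0,0,0]},{"claw":0.3,"linear":[0,0,0.006],"rotation":[0,0,0]},{"claw":0.3,"linear":[0,0,0.003],"rotation":[0,0,0]},{"claw":0.3,"linear":[0,0,0.002],"rotation":[0,0,0]},{"claw":0.3,"linear":[0,0,0],"rotation":[0,0,0]},{"claw":0.3,"linear":[0,0,0],"rotation":[0,0,0]}]'
python3 -c "
from sim import *
q,M=now();print(M[:3,3],M[:3,2])
from station import sense
print([sense()['ft_force'] for _ in range(3)])"
```

```text
148 [276.182413   288.21004939]
153 [276.05099618 286.78333218]
158 [275.91863856 285.34640127]
[281.62481445 305.32990135]
time: 18.5
position: [585.8, 201.6, 112.2]
eef_rot: [0.0, -0.088, 0.996, -0.001]
ft_force: [-0.9, -0.1, -1.0]
finger_gap: 0.45
gripper_force: 26.0
[586.086 200.8   111.975] [ 0.001 -0.002 -1.   ]
[array([-0.883, -0.15 , -1.023]), array([-0.883, -0.15 , -1.023]), array([-0.883, -0.15 , -1.023])]
```

```bash
python3 - <<'E'
from h import *
from station import snapshot
S=snapshot('side');pickle.dump(S,open('pics/5.pkl','wb'))
c=S['pixels'][225:345,235:350]
cv2.imwrite('pics/crop5.png',cv2.resize(c,None,fx=5,fy=5,interpolation=2)[:,:,::-1])
for z in(72,77,82): print(z,proj(S,(586,201,z)),proj(S,(586,222,z)),proj(S,(586,201,z+65)))
E
```

```text
72 [280.95270392 301.16501728] [277.85764459 308.65802668] [279.50110412 283.64839606]
77 [280.84551996 299.87161613] [277.73866383 307.37396935] [279.38398154 282.23506447]
82 [280.73761726 298.56954189] [277.61887532 306.08119469] [279.26603779 280.81182367]
```

View pics/crop5.png

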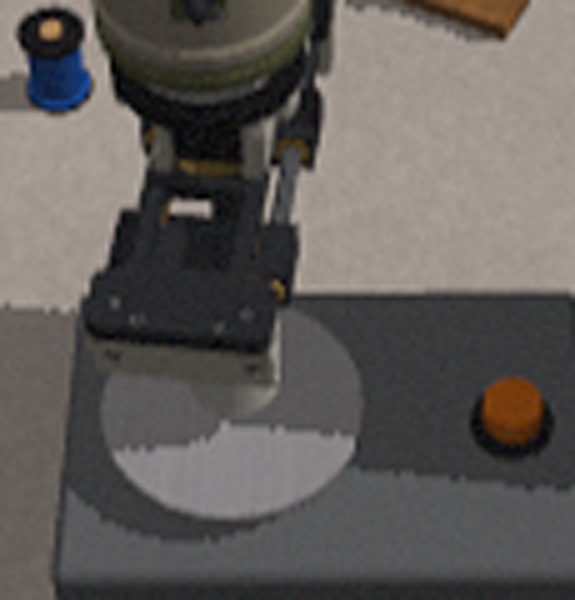

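The bottle's underside edge is at about (282,308.6) full-image, with its right side at 290.8. That matches the predicted axis at the pan centre, with the underside 16–21 mm above the pan. I'll continue down.

```bash
python3 -m inch '[{"claw":0.3,"linear":[0,0,0.004],"rotation":[0,0,0]},{"claw":0.3,"linear":[0,0,0.004],"rotation":[0,0,0]},{"claw":0.3,"linear":[0,0,0.002],"rotation":[0,0,0]},{"claw":0.3,"linear":[0,0,0.001],"rotation":[0,0,0]},{"claw":0.3,"linear":[0,0,0],"rotation":[0,0,0]},{"claw":0.3,"linear":[0,0,0],"rotation":[0,0,0]}]' | sed -n '2p;4p'
for i in 1 ; do python3 -m inch '[{"claw":0.3,"linear":[0,0,0.001],"rotation":[0,0,0]},{"claw":0.3,"linear":[0,0,0.001],"rotation":[0,0,0]},{"claw":0.3,"linear":[0,0,0],"rotation":[0,0,0]},{"claw":0.3,"linear":[0,0,0],"rotation":[0,0,0]}]' | sed -n '2p;4p'; done
python3 -m inch '[{"claw":0.3,"linear":[0,0,0.001],"rotation":[0,0,0]},{"claw":0.3,"linear":[0,0,0],"rotation":[0,0,0]},{"claw":0.3,"linear":[0,0,0],"rotation":[0,0,0]}]' | sed -n '2p;4p'
```

```text
position: [585.6, 201.5, 100.8]
ft_force: [-0.0, 0.1, -1.1]
position: [585.5, 201.4, 98.8]
ft_force: [-0.3, 1.2, -1.0]
position: [585.5, 201.4, 97.8]
ft_force: [0.9, 0.1, -1.1]
```

```bash
python3 -m inch '[{"claw":0.3,"linear":[0,0,0.001],"rotation":[0,0,0]},{"claw":0.3,"linear":[0,0,0.001],"rotation":[0,0,0]},{"claw":0.3,"linear":[0,0,0],"rotation":[0,0,0]},{"claw":0.3,"linear":[0,0,0],"rotation":[0,0,0]}]' | sed -n '2p;4p'
python3 -m inch '[{"claw":0.3,"linear":[0,0,0.001],"rotation":[0,0,0]},{"claw":0.3,"linear":[0,0,0.0005],"rotation":[0,0,0]},{"claw":0.3,"linear":[0,0,0],"rotation":[0,0,0]},{"claw":0.3,"linear":[0,0,0],"rotation":[0,0,0]}]' | sed -n '2p;4p'
```

```text
position: [585.5, 201.4, 95.8]
ft_force: [0.0, 0.2, -1.1]
position: [585.6, 201.4, 94.3]
ft_force: [-0.4, -0.4, -1.1]
```

```bash
python3 -m inch '[{"claw":0.3,"linear":[0,0,0.001],"rotation":[0,0,0]},{"claw":0.3,"linear":[0,0,0],"rotation":[0,0,0]},{"claw":0.3,"linear":[0,0,0],"rotation":[0,0,0]}]' | sed -n '1,2p;4p'
```

```text
time: 20.95
position: [585.5, 201.4, 93.3]
ft_force: [0.2, 0.4, -1.4]
```

```bash
python3 -m inch '[{"claw":0.3,"linear":[0,0,0.001],"rotation":[0,0,0]},{"claw":0.3,"linear":[0,0,0.0005],"rotation":[0,0,0]},{"claw":0.3,"linear":[0,0,0],"rotation":[0,0,0]},{"claw":0.3,"linear":[0,0,0],"rotation":[0,0,0]}]' | sed -n '2p;4p'
```

```text
position: [585.5, 201.5, 91.8]
ft_force: [0.7, -0.6, -0.8]
```

```bash
python3 -m inch '[{"claw":0.3,"linear":[0,0,0.001],"rotation":[0,0,0]},{"claw":0.3,"linear":[0,0,0.0005],"rotation":[0,0,0]},{"claw":0.3,"linear":[0,0,0],"rotation":[0,0,0]},{"claw":0.3,"linear":[0,0,0],"rotation":[0,0,0]}]' | sed -n '2p;4p'
```

```text
position: [585.6, 201.5, 90.5]
ft_force: [-0.2, 0.6, 1.8]
```

Contact shows as about +2.9 N. I'll release gently.

```bash
python3 -m inch '[{"claw":0.46,"linear":[0,0,0],"rotation":[0,0,0]},{"claw":0.5,"linear":[0,0,0],"rotation":[0,0,0]},{"claw":0.6,"linear":[0,0,0],"rotation":[0,0,0]},{"claw":0.8,"linear":[0,0,0],"rotation":[0,0,0]},{"claw":0.8,"linear":[0,0,0],"rotation":[0,0,0]},{"claw":0.8,"linear":[0,0,0],"rotation":[0,0,0]}]'
python3 -m inch '[{"claw":0.8,"linear":[0,0,-0.005],"rotation":[0,0,0]},{"claw":0.8,"linear":[0,0,-0.01],"rotation":[0,0,0]},{"claw":0.8,"linear":[0,0,-0.015],"rotation":[0,0,0]},{"claw":0.8,"linear":[0,0,-0.02],"rotation":[0,0,0]},{"claw":0.8,"linear":[0,0,-0.02],"rotation":[0,0,0]},{"claw":0.8,"linear":[0,0,-0.02],"rotation":[0,0,0]},{"claw":0.8,"linear":[0,0,-0.02],"rotation":[0,0,0]},{"claw":0.8,"linear":[0,0,-0.02],"rotation":[0,0,0]},{"claw":0.8,"linear":[0,0,0],"rotation":[0,0,0]}]'
python3 - <<'E'
from sim import *
from station import snapshot
q,M=now();print(q)
S=snapshot('side');c=S['pixels'][225:345,235:350]
cv2.imwrite('pics/crop6.png',cv2.resize(c,None,fx=4,fy=4,interpolation=2)[:,:,::-1])
key=np.array([464.6,163.3,0])
for a in(0,30,60,90):
    print(a);seg(q,M,key+[0,0,150.],down(np.arctan2(M[1,1],M[0,1])+np.radians(a)),12)
    seg(q,M,key+[0,0,150.],down(np.arctan2(M[1,1],M[0,1])-np.radians(a)),12)
E
```

```text
time: 22.35
position: [585.6, 201.4, 90.3]
eef_rot: [-0.0, -0.088, 0.996, -0.001]
ft_force: [-0.7, 0.1, 0.3]
finger_gap: 0.777
gripper_force: 0.0
time: 23.25
position: [586.6, 202.7, 224.2]
eef_rot: [0.002, -0.088, 0.996, -0.0]
ft_force: [-1.0, 0.8, 0.0]
finger_gap: 0.801
gripper_force: 0.0
[ 0.058  0.557 -0.729  1.815  0.455  0.939  0.876]
0
rows 12 lin [ 0.011 -0.001  0.006] rot [-0.  0.  0.] deg 0.02 | err 0.0 maxdq 0.03 zmid q [ 0.044  0.505 -0.693  2.161  0.536  0.65   0.72 ]
rows 12 lin [ 0.011 -0.001  0.006] rot [-0.  0.  0.] deg 0.02 | err 0.0 maxdq 0.03 zmid q [ 0.044  0.505 -0.693  2.161  0.536  0.65   0.72 ]
30
rows 12 lin [0.011 0.001 0.006] rot [-0.     0.    -0.044] deg 2.5 | err 0.0 maxdq 0.03 zmid q [ 0.137  0.546 -0.837  2.156  0.637  0.705  1.136]
rows 12 lin [ 0.01  -0.004  0.006] rot [0.    0.    0.044] deg 2.5 | err 0.0 maxdq 0.05 zmid q [-0.055  0.474 -0.549  2.167  0.431  0.606  0.308]
60
rows 12 lin [0.011 0.004 0.006] rot [-0.     0.    -0.087] deg 5.0 | err 0.0 maxdq 0.06 zmid q [ 0.222  0.598 -0.979  2.151  0.732  0.773  1.556]
rows 12 lin [ 0.009 -0.006  0.006] rot [0.    0.    0.087] deg 5.0 | err 0.0 maxdq 0.09 zmid q [-0.158  0.452 -0.405  2.173  0.323  0.573 -0.1  ]
90
rows 12 lin [0.01  0.007 0.006] rot [-0.     0.    -0.131] deg 7.5 | err 0.0 maxdq 0.1 zmid q [ 0.294  0.661 -1.117  2.148  0.82   0.855  1.982]
rows 12 lin [ 0.008 -0.009  0.006] rot [0.    0.    0.131] deg 7.5 | err 0.0 maxdq 0.12 zmid q [-0.262  0.437 -0.261  2.179  0.211  0.548 -0.505]
```

View pics/crop6.png

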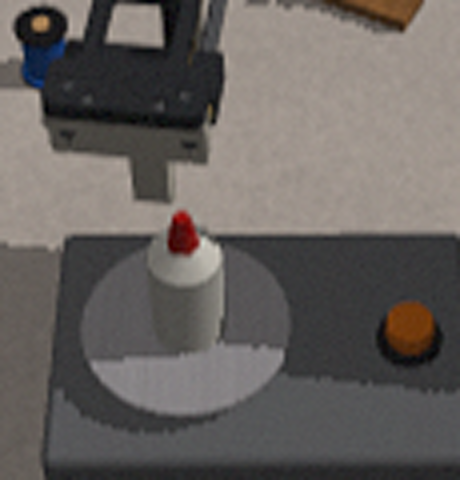

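The bottle stands upright in the middle of the pan: its base is at about (187,345) in the crop and the pan centre at (186,327), with the base arc in front as expected. Next comes the key.

```bash
python3 -m inch '[{"claw":0,"linear":[0.011,-0.001,0],"rotation":[0,0,0]},{"claw":0,"linear":[0.011,-0.001,0],"rotation":[0,0,0]},{"claw":0,"linear":[0.011,-0.001,0],"rotation":[0,0,0]},{"claw":0,"linear":[0.011,-0.001,0.009],"rotation":[0,0,0]},{"claw":0,"linear":[0.011,-0.001,0.009],"rotation":[0,0,0]},{"claw":0,"linear":[0.011,-0.001,0.009],"rotation":[0,0,0]},{"claw":0,"linear":[0.011,-0.001,0.009],"rotation":[0,0,0]},{"claw":0,"linear":[0.011,-0.001,0.009],"rotation":[0,0,0]},{"claw":0,"linear":[0.011,-0.001,0.009],"rotation":[0,0,0]},{"claw":0,"linear":[0.011,-0.001,0.009],"rotation":[0,0,0]},{"claw":0,"linear":[0.011,-0.001,0.009],"rotation":[0,0,0]},{"claw":0,"linear":[0,0,0],"rotation":[0,0,0]}]' 15
python3 -c "
from sim import *
np.set_printoptions(precision=4,suppress=True)
q,M=now();seg(q,M,np.array([464.6,163.3,72.]),down(np.arctan2(M[1,1],M[0,1])),9)"
```

```text
time: 24.5
position: [465.7, 168.4, 147.4]
eef_rot: [-0.002, -0.088, 0.996, -0.002]
ft_force: [0.0, 1.4, 0.7]
finger_gap: 0.005
gripper_force: 0.0
rows 9 lin [ 0.0002 -0.0004  0.0084] rot [-0.0004 -0.0004 -0.    ] deg 0.03 | err 0.0 maxdq 0.02 zmid q [-0.074   0.6147 -0.5447  2.2243  0.7084  0.4772  0.5633]
```

```bash
python3 -m inch '[{"claw":0,"linear":[0.0002,-0.0004,0.0084],"rotation":[-0.0004,-0.0004,0]},{"claw":0,"linear":[0.0002,-0.0004,0.0084],"rotation":[-0.0004,-0.0004,0]},{"claw":0,"linear":[0.0002,-0.0004,0.0084],"rotation":[-0.0004,-0.0004,0]},{"claw":0,"linear":[0.0002,-0.0004,0.0084],"rotation":[-0.0004,-0.0004,0]},{"claw":0,"linear":[0.0002,-0.0004,0.0084],"rotation":[-0.0004,-0.0004,0]},{"claw":0,"linear":[0.0002,-0.0004,0.0084],"rotation":[-0.0004,-0.0004,0]},{"claw":0,"linear":[0.0002,-0.0004,0.0084],"rotation":[-0.0004,-0.0004,0]},{"claw":0,"linear":[0.0002,-0.0004,0.0084],"rotation":[-0.0004,-0.0004,0]},{"claw":0,"linear":[0,0,0.005],"rotation":[0,0,0]},{"claw":0,"linear":[0,0,0],"rotation":[0,0,0]},{"claw":0,"linear":[0,0,0],"rotation":[0,0,0]}]'
python3 - <<'E'
from sim import *
from station import snapshot
q,M=now();print(M[:3,3])
S=snapshot('side');c=S['pixels'][225:345,250:400]
cv2.imwrite('pics/crop7.png',cv2.resize(c,None,fx=4,fy=4,interpolation=2)[:,:,::-1])
E
```

```text
time: 25.6
position: [467.4, 166.3, 76.2]
eef_rot: [0.001, -0.088, 0.996, 0.001]
ft_force: [-0.8, 0.5, 0.2]
finger_gap: 0.005
gripper_force: 0.0
[468.006 165.499  76.158]
```

View pics/crop7.png

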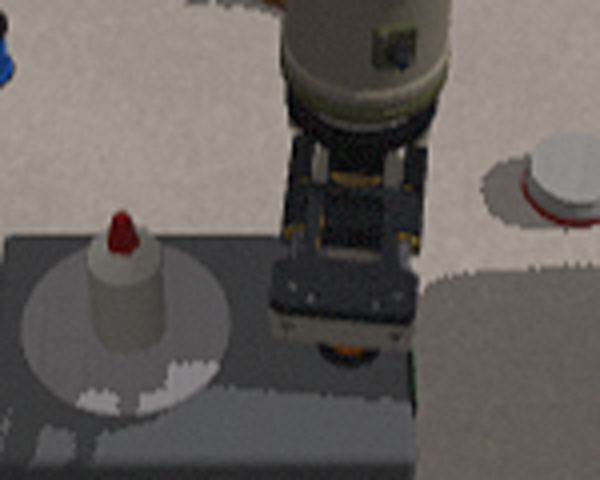

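The gripper is above the key, the orange showing at (348,350) in the crop. I'll correct 3 mm and approach.

```bash
python3 -m inch '[{"claw":0,"linear":[0.0015,-0.001,0.004],"rotation":[0,0,0]},{"claw":0,"linear":[0.0015,-0.001,0.004],"rotation":[0,0,0]},{"claw":0,"linear":[0,0,0.004],"rotation":[0,0,0]},{"claw":0,"linear":[0,0,0.003],"rotation":[0,0,0]},{"claw":0,"linear":[0,0,0.001],"rotation":[0,0,0]},{"claw":0,"linear":[0,0,0],"rotation":[0,0,0]},{"claw":0,"linear":[0,0,0],"rotation":[0,0,0]}]' | sed -n '1,2p;4p'
python3 -m inch '[{"claw":0,"linear":[0,0,0.001],"rotation":[0,0,0]},{"claw":0,"linear":[0,0,0.001],"rotation":[0,0,0]},{"claw":0,"linear":[0,0,0],"rotation":[0,0,0]},{"claw":0,"linear":[0,0,0],"rotation":[0,0,0]}]' | sed -n '1,2p;4p'
```

```text
time: 26.35
position: [464.9, 163.7, 60.2]
ft_force: [-0.6, 0.2, 0.3]
time: 26.75
position: [464.8, 163.6, 58.2]
ft_force: [0.2, 0.2, 0.6]
```

```bash
python3 -m inch '[{"claw":0,"linear":[0,0,0.001],"rotation":[0,0,0]},{"claw":0,"linear":[0,0,0],"rotation":[0,0,0]},{"claw":0,"linear":[0,0,0],"rotation":[0,0,0]}]' | sed -n '1,2p;4p'
```

```text
time: 27.05
position: [464.9, 163.7, 57.2]
ft_force: [0.6, -0.2, 1.2]
```

```bash
python3 -m inch '[{"claw":0,"linear":[0,0,0.001],"rotation":[0,0,0]},{"claw":0,"linear":[0,0,0.001],"rotation":[0,0,0]},{"claw":0,"linear":[0,0,0],"rotation":[0,0,0]}]' | sed -n '1,2p;4p'
python3 -m inch '[{"claw":0,"linear":[0,0,0],"rotation":[0,0,0]}]' | sed -n '1,2p;4p'
```

```text
time: 27.35
position: [464.9, 163.7, 55.1]
ft_force: [0.2, -0.6, 1.6]
time: 27.45
position: [464.9, 163.7, 55.2]
ft_force: [0.1, -1.0, 2.2]
```

```bash
python3 -m inch '[{"claw":0,"linear":[0,0,0.001],"rotation":[0,0,0]},{"claw":0,"linear":[0,0,0],"rotation":[0,0,0]},{"claw":0,"linear":[0,0,0],"rotation":[0,0,0]}]' | sed -n '1,2p;4p'
```

```text
time: 27.75
position: [464.9, 163.7, 54.2]
ft_force: [0.2, 0.0, 1.8]
```

```bash
python3 -m inch '[{"claw":0,"linear":[0,0,0.0005],"rotation":[0,0,0]},{"claw":0,"linear":[0,0,0],"rotation":[0,0,0]}]' | sed -n '1,2p;4p'
python3 -m inch '[{"claw":0,"linear":[0,0,0.0005],"rotation":[0,0,0]},{"claw":0,"linear":[0,0,0],"rotation":[0,0,0]}]' | sed -n '1,2p;4p'
```

```text
time: 27.95
position: [464.9, 163.7, 53.7]
ft_force: [0.3, -0.2, 2.8]
time: 28.15
position: [464.9, 163.7, 53.3]
ft_force: [-0.0, -0.3, 5.7]
```

```bash
python3 -m inch '[{"claw":0,"linear":[0,0,0.0003],"rotation":[0,0,0]},{"claw":0,"linear":[0,0,0],"rotation":[0,0,0]}]' | sed -n '1,2p;4p'
```

```text
time: 28.35
position: [465.0, 163.7, 53.1]
ft_force: [-0.7, -1.2, 6.8]
```

It is on the first click. I'll ease off slightly and hold for over a second.

```bash
python3 -m inch '[{"claw":0,"linear":[0,0,-0.0002],"rotation":[0,0,0]},{"claw":0,"linear":[0,0,0],"rotation":[0,0,0]},{"claw":0,"linear":[0,0,0],"rotation":[0,0,0]}]' | sed -n '1,2p;4p'
python3 -m inch '[{"claw":0,"linear":[0,0,0],"rotation":[0,0,0]},{"claw":0,"linear":[0,0,0],"rotation":[0,0,0]},{"claw":0,"linear":[0,0,0],"rotation":[0,0,0]},{"claw":0,"linear":[0,0,0],"rotation":[0,0,0]},{"claw":0,"linear":[0,0,0],"rotation":[0,0,0]},{"claw":0,"linear":[0,0,0],"rotation":[0,0,0]},{"claw":0,"linear":[0,0,0],"rotation":[0,0,0]},{"claw":0,"linear":[0,0,0],"rotation":[0,0,0]},{"claw":0,"linear":[0,0,0],"rotation":[0,0,0]},{"claw":0,"linear":[0,0,0],"rotation":[0,0,0]},{"claw":0,"linear":[0,0,0],"rotation":[0,0,0]},{"claw":0,"linear":[0,0,0],"rotation":[0,0,0]}]' | sed -n '1,2p;4p'
python3 -m inch '[{"claw":0,"linear":[0,0,0.001],"rotation":[0,0,0]},{"claw":0,"linear":[0,0,0.001],"rotation":[0,0,0]},{"claw":0,"linear":[0,0,0.001],"rotation":[0,0,0]},{"claw":0,"linear":[0,0,0.001],"rotation":[0,0,0]},{"claw":0,"linear":[0,0,0],"rotation":[0,0,0]}]' | sed -n '1,2p;4p'
```

```text
time: 28.65
position: [464.9, 163.6, 53.3]
ft_force: [-0.3, -0.9, 6.1]
time: 29.85
position: [464.9, 163.7, 53.3]
ft_force: [-0.9, -0.3, 6.2]
time: 30.35
position: [464.9, 163.7, 49.4]
ft_force: [-1.3, -1.1, 11.5]
```

```bash
python3 -m inch '[{"claw":0,"linear":[0,0,0.0005],"rotation":[0,0,0]},{"claw":0,"linear":[0,0,0.0005],"rotation":[0,0,0]},{"claw":0,"linear":[0,0,0],"rotation":[0,0,0]},{"claw":0,"linear":[0,0,0],"rotation":[0,0,0]}]' | sed -n '1,2p;4p'
```

```text
time: 30.75
position: [465.0, 163.7, 49.0]
ft_force: [-2.6, -1.8, 19.1]
```

The key is bottomed out: 19 N, with travel stopped at about 8 mm. I'll release and retreat up.

```bash
python3 -m inch '[{"claw":0,"linear":[0,0,0],"rotation":[0,0,0]},{"claw":0,"linear":[0,0,-0.004],"rotation":[0,0,0]},{"claw":0,"linear":[0,0,-0.006],"rotation":[0,0,0]},{"claw":0,"linear":[0,0,-0.01],"rotation":[0,0,0]},{"claw":0,"linear":[0,0,-0.02],"rotation":[0,0,0]},{"claw":0,"linear":[0,0,-0.02],"rotation":[0,0,0]},{"claw":0,"linear":[0,0,-0.02],"rotation":[0,0,0]},{"claw":0,"linear":[0,0,-0.02],"rotation":[0,0,0]},{"claw":0,"linear":[0,0,-0.01],"rotation":[0,0,0]},{"claw":0,"linear":[0,0,0],"rotation":[0,0,0]},{"claw":0,"linear":[0,0,0],"rotation":[0,0,0]},{"claw":0,"linear":[0,0,0],"rotation":[0,0,0]}]'
python3 - <<'E'
from station import snapshot
import cv2
cv2.imwrite('pics/end.png',snapshot('side')['pixels'][120:360,180:440][:,:,::-1].repeat(2,0).repeat(2,1))
E
```

```text
time: 31.95
position: [464.2, 163.2, 157.3]
eef_rot: [0.001, -0.088, 0.996, 0.0]
ft_force: [-0.6, -0.4, -0.4]
finger_gap: 0.004
gripper_force: 0.0
```

View pics/end.png

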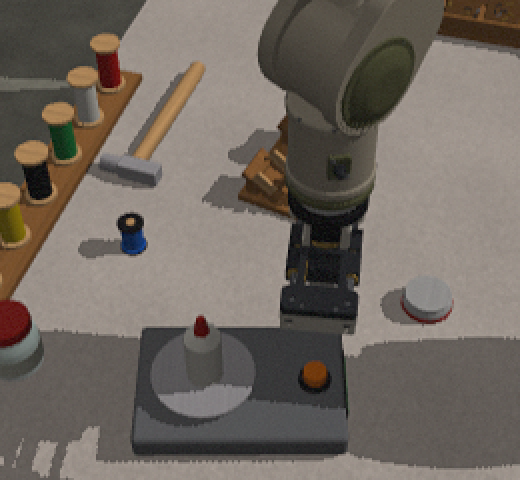

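The bottle is upright mid-pan at (204,365), the key is up at (316,375), and the arm is clear of everything. Handing in.

```bash
python3 -c "
from station import ctrl
print(ctrl.hand_in())"
```

```text
the job is handed in; nothing more can be done
None
```

The glue bottle stands upright in the middle of the pan, held at 26 N throughout; the key was held on its first click for over a second, pressed fully down and let up, and I handed the job in at about 32 s (no verdict was returned).

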